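Close the two-part wax mould on its guide pins

TASK

Close the jeweller's wax mould for the next casting: take the aluminium top plate by its black handle block from the cork pad, keep it level, and lower it over the two steel guide pins of the lower half until it is fully home and flat, then let go. Set it down rather than letting it drop, and do not disturb the loose things lying around on the bench.

Things in the scene. Friction and masses are not known exactly. Their poses are not given: they have to be found in the camera images.
- mould_base: Lower mould half, fixed to the bench, left or right. Origin: centre of its underside. Dark flange 160 (x) x 90 (y) x 8 carries an aluminium block 120 x 70, top face 30 above the bench. Two steel guide pins at x = -45 and +45, y = 0: diameter 10, 30 tall (tips 60 above the bench), upper 9 tapered to 4. x axis within 0.5 rad of straight away from the robot.
- top_plate: Loose aluminium plate 120 (x) x 70 (y) x 18, 0.4-0.65 kg, balanced, flat on the pad. Origin: centre of underside. Through holes, diameter 13, at x = -45 and +45, y = 0. Central black handle block 60 (x) x 22 (y), from 18 to 63 above the origin, flat upright sides. A half turn makes no difference: either way round fits. Fully home: origin 30 above the bench.
- grip (a point): Point in the handle block on the plate's vertical axis, 46 above its underside (28 above its upper face, 17 below the block's top). x axis along the block's 60 mm, y axis across its 22 mm.
- rest_pad: Cork pad fixed to the bench on the other side from the lower half, 150 (x) x 110 (y) x 8; origin: centre of its underside. The top plate starts on it, turned at most 0.15 rad from it.
- tweezers: Bystander, loose: steel tweezers, 120 x 10 x 8, lying flat between the two places. Origin on its underside (sizes in mm).
- wax_tin: Bystander, loose: small amber jar with a brass cap, 38 across, 30 high. Origin on its underside (sizes in mm).
- brush: Bystander, loose: bench brush lying flat, beyond the work area. Origin on its underside (sizes in mm).
- screwdriver: Bystander, loose: screwdriver about 150 long, lying flat, beyond the work area. Origin on its underside (sizes in mm).
- loupe: Bystander, loose: black eye loupe with a steel folding cover, about 70 x 32 x 22, beyond the work area. Origin on its underside (sizes in mm).
- caliper: Bystander, loose: small steel calliper lying flat, about 135 x 60 x 12, at the left of the work area. Origin on its underside (sizes in mm).
Things that resemble listed ones, but are neither listed nor needed, are in the scene too. What is shaped like the mould_base but blue or red is not meant.

How it is judged:
On the way:
1. the top plate is held level over the guide pins, above their tips (horizontal distance between top_plate and mould_base below 0.015 m and z of top_plate in the frame of mould_base above 0.058 m and angle between top_plate's own z axis and vertical below 0.15 rad), for 0.05 s.
At the end, for the whole second after the job is handed in: The top plate lies on the lower half with both pins through its holes: underside within 3 mm of the lower half's top, centres within 5 mm, long sides parallel within 0.08 rad (either way round), level within 0.035 rad, at rest (z of top_plate in the frame of mould_base between 0.027 and 0.033 m and horizontal distance between top_plate and mould_base below 0.005 m and angle between the x axis of top_plate and the x axis of mould_base, either way round below 0.08 rad and angle between top_plate's own z axis and vertical below 0.035 rad and linear speed of top_plate below 0.01 m/s and angular speed of top_plate below 0.05 rad/s); the robot touches nothing.
It fails at once if the top plate is tilted more than 0.25 rad (angle between top_plate's own z axis and vertical above 0.25 rad).
It fails at once if the top plate drops onto the lower half (faster than 0.35 m/s while over it, below 60 mm) (linear speed of top_plate above 0.35 m/s and horizontal distance between top_plate and mould_base below 0.06 m and z of top_plate in the frame of mould_base below 0.06 m).
It fails at once if a loose bystander is moved more than 30 mm (distance of any of tweezers, wax_tin, brush, screwdriver, loupe, caliper from where it was at the start of the episode above 0.03 m).
It also fails if it takes over 45 s, if anything falls off the work surface, if the arm or the gripper's body presses on something with over 40 N, if the wrist force passes 120 N, or if a joint passes its speed limit or range.

ROBOT

A 7-joint arm with a two-finger parallel gripper is mounted at the origin on the work surface. World frame = base frame: x ahead of the robot, y to its left, z up, the work surface at z = 0. Lengths are in m, angles in rad, forces in N, time in s.
With the tool pointing down it reaches from about 0.425 to 0.825 m from the base axis. Payload 3.6 kg.
Tool frame: the origin (TCP) lies at the centre of the arm's flange, where the gripper is bolted on; the fingertips stand 186 mm ahead of it and the grasp point (between the pads) lies 167 mm ahead of it (bot.finger_overhang is the distance from the TCP to the fingertips, in m); z points along the fingers, y is the direction in which the jaws open and shut (so a half turn about z gives the same grasp; the last joint's range is limited). The gripper opens to 93 mm and grips with 3 to 60 N. Pads are 15 mm wide; open, the fingers measure 128 mm over their backs; the gripper's body (75 mm by 188 mm) begins 65 mm behind the grasp point.
Start: joints at [1.313, 0.615, -0.013, 1.423, 0.008, 1.103, -0.04], TCP at [0.149, -0.633, 0.405] pointing down, gripper open.
Joint ranges: [-3.12, 3.12], [-0.3, 2.06], [-1.34, 1.32], [0.26, 2.42], [-1.36, 4.5], [0.01, 1.98], [-2.84, 2.84]. Speed limits (rad/s): [2.79, 2.79, 3.14, 3.14, 3.14, 3.14, 3.14].

INTERFACE

Orientations are given as a 3x3 rotation matrix whose columns are the frame's x, y, z axes.
In Python, from plant import bot gives the robot as it stands. Calls block until the motion is done:
- bot.move_pose(position, orientation): joint-space move of the TCP to a pose.
- bot.line_to(position, attitude=None, max_speed=0.15): straight line of the TCP; attitude=None keeps the orientation; max_speed is the mean speed in m/s.
- bot.set_joints(angles): joint-space move.
- bot.gripper_open() and bot.grab(grasp_force=None): open the fingers fully, or close them until they stop; grasp_force is the grip in N (None keeps the last).
- bot.hold(seconds).
- bot.solve_ik(position, orientation): joint angles nearest the present ones, or None.
- bot.get_obs(): the state.
- bot.grab_frame(name): name is "scene" or "top"; returns a dict with "image" (480x640x3 uint8, red, green, blue), "range_z" (480x640 float32, m along the optical axis (not along the pixel's ray), 0 where there is no reading), "fx", "fy", "cx", "cy" (pixels), "R" (3x3) and "t" (3): a world point X has camera coordinates R X + t. Camera axes: x right, y down, z forward; pixel columns grow to the right and rows downward; lengths in m; the calibration is good to about 2 mm. A picture is of the moment at which its call begins.
A pose or a line that the arm cannot do raises bot.PlanningError and nothing moves.
- bot.hand_in(): hands the job in, once; it reports no verdict.
The state is a dict: "t": time; "joint_pos": joint angles; "qvel": joint speeds; "effort": joint torques, N m; "tcp_pos": TCP position; "ee_rot": TCP orientation; "ft_force": force on the tool from outside, world axes, zero at the start; "torque": the same for the moment, N m; "width": finger opening in m.
Only numpy, scipy, OpenCV 4.12 (cv2) and the standard library are available. Lean on these libraries where they do the work, as an engineer would, in place of code of your own. Each camera call takes 0.05 s, during which the arm holds its last target.

## Working session

There is one attempt and no reset: what is moved stays moved. The work goes in short steps, each a Python script; the robot and the scene stay as the last script left them, time stands still between calls to the robot, and variables do not carry over. Pictures are saved under pics/ and viewed, and the job is handed in when it is done.

```bash
mkdir -p pics; ls; python3 - <<'E'
from plant import bot
import cv2,numpy as np
o=bot.get_obs();print(o['t'],o['tcp_pos'],o['ee_rot'],o['ft_force'],o['width'])
for n in('scene','top'):
    f=bot.grab_frame(n);cv2.imwrite(f'pics/{n}0.png',f['image'][:,:,::-1]);np.savez(f'{n}0.npz',**f)
    print(n,f['fx'],f['cx'],f['cy'],f['R'],f['t'])
E
```

```text
pics
0.0 [ 0.14862056 -0.63245828  0.40357421] [[ 9.73471955e-01  2.28805519e-01 -6.22007274e-04]
 [ 2.28806362e-01 -9.73468731e-01  2.50567356e-03]
 [-3.21926934e-05 -2.58152216e-03 -9.99996667e-01]] [-0.80145676  1.05433946 -0.51472075] 0.09281033220902714
scene 524.175082394425 320.12945313603944 245.20291028903043 [[ 0.08891226  0.99602986 -0.00437268]
 [ 0.6370559  -0.06024148 -0.76845998]
 [-0.76567251  0.06553987 -0.63988291]] [-0.15977657 -0.29633137  1.43669386]
top 456.7827249819341 316.5325067062139 232.50990949124653 [[-0.00862953 -0.99967304 -0.02406972]
 [-0.99291244  0.01141951 -0.11829823]
 [ 0.11853442  0.02287826 -0.99268634]] [0.14402972 0.54575999 0.93358398]
```

View pics/scene0.png

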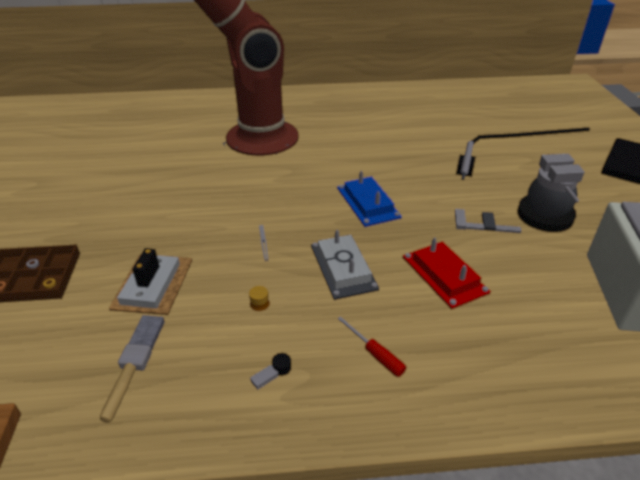

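View pics/top0.png

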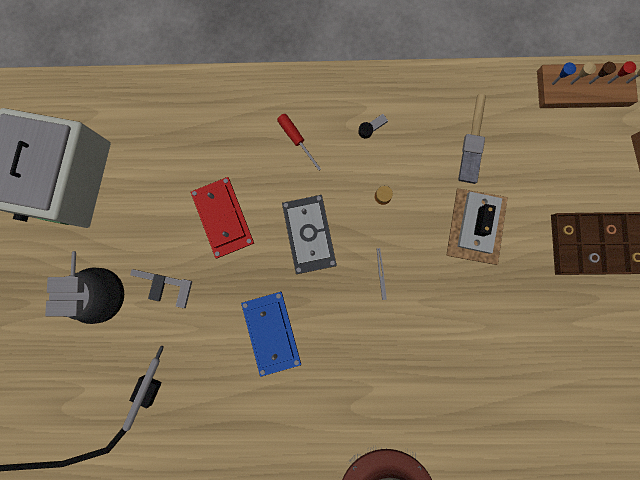

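The top view shows the true grey base at about (309,234), the plate at (481,221) on its pad at (477,226), the tweezers at (381,273) and the tin at (384,195). The blue base at (271,334) and the red one at (222,217) are decoys. Next I'll measure from the depth data.

```bash
cat > h.py <<'E'
import numpy as np,cv2
def load(n): return dict(np.load(n))
def cloud(f):
    z=f['range_z'];v,u=np.mgrid[:480,:640]
    c=np.stack([(u-f['cx'])/f['fx']*z,(v-f['cy'])/f['fy']*z,z],-1)
    return (c-f['t'])@f['R']
def at(f,u,v,h):
    "pixel to world at height h"
    R,t=f['R'],f['t'];d=R.T@np.array([(u-f['cx'])/f['fx'],(v-f['cy'])/f['fy'],1]);o=-R.T@t
    return o+d*(h-o[2])/d[2]
def rect(m,P):
    p=P[m][:,:2].astype(np.float32);r=cv2.minAreaRect(p*1000);b=cv2.boxPoints(r)
    e=b[1]-b[0],b[2]-b[1];e=max(e,key=np.linalg.norm);a=np.arctan(e[1]/e[0]) 
    return np.round(r[0],1),np.round(r[1],1),round(float(a),3),len(p),np.round(np.median(P[m][:,2])*1000,1)
E
python3 - <<'E'
from h import *
for n in('top','scene'):
    f=load(n+'0.npz');P=cloud(f);valid=f['range_z']>0
    z=P[...,2]
    T=load('top0.npz')
    bc=at(T,309,234,.03);pc=at(T,481,221,.026);print(n,bc,pc)
    near=lambda c,r:valid&(np.hypot(P[...,0]-c[0],P[...,1]-c[1])<r)
    for nm,c,lo,hi in(('bench',bc,-.01,.004),('flange',bc,.005,.012),('block',bc,.025,.034),('pins',bc,.04,.065),('pad',pc,.004,.012),('plate',pc,.021,.031),('handle',pc,.06,.08)):
        m=near(c,.1)&(z>lo)&(z<hi)
        m=cv2.morphologyEx(m.astype(np.uint8),cv2.MORPH_OPEN,np.ones((2,2)))>0 if nm!='pins' else m
        if m.sum()>3:print(nm,*rect(m,P))
E
python3 - <<'E'
import cv2
i=cv2.imread('pics/top0.png')
a=cv2.resize(i[180:290,260:360],None,fx=4,fy=5,interpolation=cv2.INTER_CUBIC)
b=cv2.resize(i[180:290,430:530],None,fx=4,fy=5,interpolation=cv2.INTER_CUBIC)
cv2.imwrite('pics/z0.png',cv2.hconcat([a,b]))
E
```

```text
top [0.54466734 0.15468502 0.03      ] [ 0.56875733 -0.21095923  0.026     ]
bench [542.6 153.1] [199.4 198.1] 1.326 3293 0.9
flange [527.  150.7] [198.8  90.3] 0.193 992 8.8
block [518.2 147.9] [180.3  71.9] 0.19 1697 30.8
pins [548.4 156.3] [98.7  8.6] 0.185 38 55.6
pad [542.5 -79.5] [172.1 415.2] -1.452 1466 8.9
plate [537.7 -72. ] [134.5 410.1] -1.378 1338 26.9
handle [519.1 -62.7] [ 60.3 393.2] -1.272 366 71.3
scene [0.54466734 0.15468502 0.03      ] [ 0.56875733 -0.21095923  0.026     ]
bench [874.5  92.4] [197.5 858.7] -0.191 2795 -1.4
flange [896.  136.8] [125.9 824. ] -0.065 659 6.7
block [879. 133.] [ 99.1 859.6] -0.085 1449 28.5
pins [549.3 157.5] [100.8   9.7] 0.183 85 50.0
pad [ 914.1 -123.7] [834.7 158.2] 0.227 1113 6.5
plate [ 917.  -115.3] [829.5 116.8] 0.258 1171 24.5
handle [ 887.2 -107.7] [886.1  47.6] 0.303 369 68.6
```

View pics/z0.png

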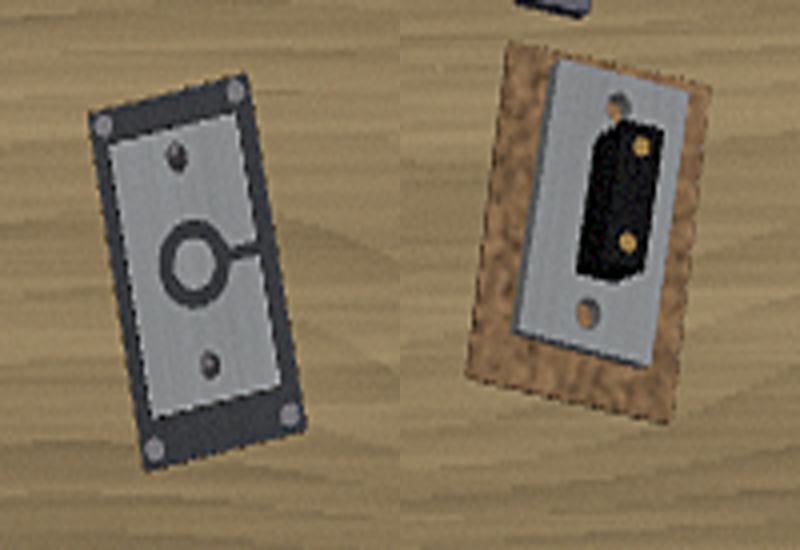

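The zoom shows the pins at (177,157) and (210,365) and the holes at (618,107) and (588,313). The 2x2 morphology let stray pixels into the fits, so I'll refit more carefully.

```bash
python3 - <<'E'
from h import *
T=load('top0.npz');bc=at(T,309,234,.03);pc=at(T,481,221,.026)
for n in('top','scene'):
    f=load(n+'0.npz');P=cloud(f);valid=f['range_z']>0;z=P[...,2];print(n)
    for nm,c,lo,hi in(('flange',bc,.005,.012),('block',bc,.025,.034),('pins',bc,.04,.065),('pad',pc,.004,.012),('plate',pc,.021,.031),('handle',pc,.064,.08)):
        m=valid&(np.hypot(P[...,0]-c[0],P[...,1]-c[1])<.1)&(z>lo)&(z<hi)
        if nm!='pins':
            k,l,s,_=cv2.connectedComponentsWithStats(m.astype(np.uint8),connectivity=4);m=l==1+np.argmax(s[1:,4])
        print(nm,*rect(m,P))
# hand pixels
for o,h,q in(((260,180),.05,[(177,157),(210,365)]),((430,180),.026,[(618-400,107),(588-400,313)])):
    w=np.array([at(T,o[0]+(u+.5)/4-.5,o[1]+(v+.5)/5-.5,h) for u,v in q]);d=w[0]-w[1]
    print(w.mean(0),np.linalg.norm(d),np.arctan(d[1]/d[0]))
# red/dec circles unaffected; block corners from the zoom
for o,h,q in(((260,180),.03,[(106,145),(238,113),(282,385),(152,418)]),((430,180),.026,[(157,57),(291,92),(250,367),(113,332)])):
    w=np.array([at(T,o[0]+(u+.5)/4-.5,o[1]+(v+.5)/5-.5,h) for u,v in q])
    d=(w[0]+w[1]-w[2]-w[3])/2;print('corners',w.mean(0),np.linalg.norm(d),np.arctan(d[1]/d[0]))
E
```

```text
top
flange [548.2 157. ] [160.4  90.8] 0.193 1057 8.7
block [548.5 155.7] [120.6  71.5] 0.193 1712 30.8
pins [548.4 156.3] [98.7  8.6] 0.185 38 55.6
pad [ 561.6 -208.5] [114.6 154.6] -0.207 1500 8.8
plate [ 567.3 -209.8] [ 72.1 120.6] -0.23 1344 26.9
handle [ 566.9 -209. ] [22.7 59.8] -0.225 347 71.5
scene
flange [549.8 157.2] [161.9  89.9] 0.195 710 7.0
block [548.7 156.7] [123.7  71.7] 0.188 1458 28.6
pins [549.3 157.5] [100.8   9.7] 0.183 85 50.0
pad [ 561.3 -207. ] [112.5 153.9] -0.199 1149 6.8
plate [ 567.  -208.8] [ 72.  125.1] -0.237 1180 24.6
handle [ 567.4 -208.5] [23.6 64.9] -0.21 320 69.4
[0.54723011 0.15599361 0.05      ] 0.08913206671756882 0.18792723239764966
[ 0.56771341 -0.20962958  0.026     ] 0.09044908416077438 -0.22613302972072377
corners [0.54801207 0.15634986 0.03      ] 0.11938014305398134 0.19564387920569057
corners [ 0.567048   -0.20943585  0.026     ] 0.12100497702205483 -0.23656246343814186
```

The fits agree across both cameras and with the given sizes. The base is at (548.4,156.4) with yaw 0.191, and the plate is at (567.1,-209.2) with yaw -0.23. Next is the grasp.

```bash
cat >> h.py <<'E'
def R(a): c,s=np.cos(a),np.sin(a);return np.array([[c,s,0],[s,-c,0],[0,0,-1.]])
def st(bot,tag=''):
    o=bot.get_obs();e=o['ee_rot'];print(tag,'t%.2f'%o['t'],np.round(o['tcp_pos'],4),'yaw %.3f tilt %.4f'%(np.arctan2(e[1,0],e[0,0]),np.hypot(e[0,2],e[1,2])),'F',np.round(o['ft_force'],1),'w %.4f'%o['width']);return o
E
python3 - <<'E'
from plant import bot
from h import *
A=R(-.23);p=[.5671,-.2092]
bot.move_pose(p+[.33],A);st(bot,'above')
bot.line_to(p+[.221],A,.12);bot.hold(.2);st(bot,'down')
bot.grab(40);bot.hold(.2);st(bot,'grip')
bot.line_to(p+[.25],A,.06);bot.hold(.2);st(bot,'lift')
bot.line_to(p+[.35],A,.15);bot.hold(.2);st(bot,'up')
f=bot.grab_frame('scene');cv2.imwrite('pics/s1.png',f['image'][:,:,::-1])
E
```

```text
above t2.25 [ 0.5667 -0.2106  0.3301] yaw -0.232 tilt 0.0011 F [ 0.5  0.1 -0. ] w 0.0930
down t3.51 [ 0.5673 -0.2093  0.2218] yaw -0.230 tilt 0.0015 F [-0.6  0.6 -0.4] w 0.0930
grip t4.81 [ 0.567  -0.2095  0.221 ] yaw -0.230 tilt 0.0006 F [-0.4 -1.7  0. ] w 0.0218
lift t5.64 [ 0.5669 -0.2091  0.2496] yaw -0.230 tilt 0.0010 F [-0.6  0.3 -6.7] w 0.0217
up t6.66 [ 0.5668 -0.2091  0.3487] yaw -0.230 tilt 0.0026 F [ 0.8  0.2 -5.8] w 0.0219
```

View pics/s1.png

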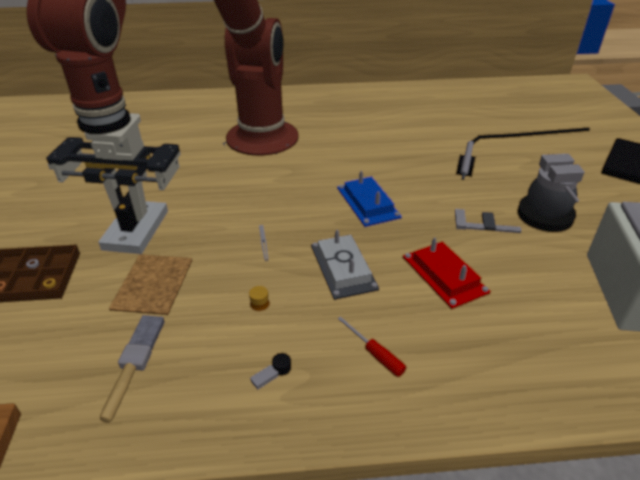

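The plate is held level, centred near (133,225), and the pad is empty. Moving it over the pins, then checking.

```bash
python3 - <<'E'
from plant import bot
from h import *
A=R(.191);p=[.5484,.1564]
bot.move_pose(p+[.35],A);st(bot)
bot.line_to(p+[.285],A,.1);bot.hold(.4);st(bot,'over')
for n in('scene','top'):
    f=bot.grab_frame(n);cv2.imwrite(f'pics/{n}2.png',f['image'][:,:,::-1]);P=cloud(f);z=P[...,2]
    m=(f['range_z']>0)&(np.hypot(P[...,0]-p[0],P[...,1]-p[1])<.085)&(z>.082)&(z<.098)
    k,l,s,_=cv2.connectedComponentsWithStats(m.astype(np.uint8),connectivity=4)
    print(n,*rect(m,P))
a=cv2.imread('pics/scene2.png')[190:310,270:410];b=cv2.imread('pics/top2.png')[170:290,240:380]
cv2.imwrite('pics/z2.png',cv2.resize(cv2.vconcat([a,b]),None,fx=2.5,fy=2.5,interpolation=cv2.INTER_CUBIC) if 0 else cv2.resize(cv2.hconcat([a,b]),None,fx=2.8,fy=2.8,interpolation=cv2.INTER_CUBIC))
E
```

```text
t8.07 [0.5492 0.1539 0.35  ] yaw 0.187 tilt 0.0024 F [-0.2 -0.7 -6.9] w 0.0220
over t9.28 [0.5484 0.1564 0.2853] yaw 0.191 tilt 0.0006 F [-0.9 -0.7 -6. ] w 0.0220
scene [549.  157.7] [123.9  71.9] 0.189 1092 88.7
top [0. 0.] [0. 0.] nan 0 nanh.py:13: RuntimeWarning: invalid value encountered in scalar divide
  e=b[1]-b[0],b[2]-b[1];e=max(e,key=np.linalg.norm);a=np.arctan(e[1]/e[0])
  return _methods._mean(a, axis=axis, dtype=dtype,
  ret = ret.dtype.type(ret / rcount)
```

View pics/z2.png

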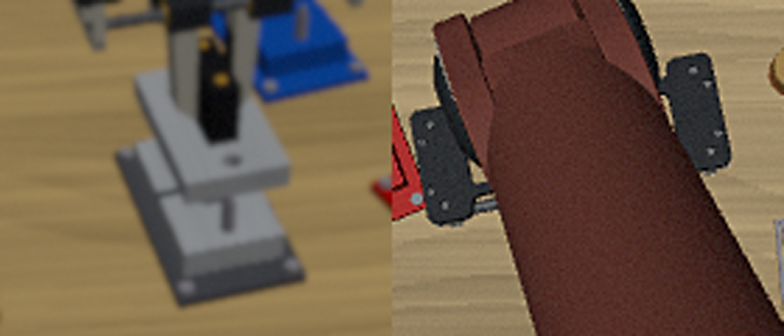

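In the scene camera the plate is at (549.0,157.7) and the base at (548.7–549.3, 156.7–157.5), so they agree to about 1 mm. I'll lower in steps and watch the force.

```bash
python3 - <<'E'
from plant import bot
from h import *
A=R(.191);p=[.5484,.1564]
for z in(.272,.267,.262,.257,.252,.248,.245,.2435):
    bot.line_to(p+[z],A,.03);bot.hold(.1);o=st(bot,z)
    if o['ft_force'][2]>8 or np.hypot(*o['ft_force'][:2])>10: print('stop');break
E
```

```text
0.272 t10.06 [0.5485 0.1564 0.2721] yaw 0.191 tilt 0.0005 F [ 0.1  0.4 -6.3] w 0.0217
0.267 t10.47 [0.5484 0.1564 0.267 ] yaw 0.191 tilt 0.0000 F [-0.2  1.  -5.5] w 0.0223
0.262 t10.89 [0.5484 0.1564 0.2619] yaw 0.191 tilt 0.0000 F [-0.2 -1.  -6.5] w 0.0219
0.257 t11.31 [0.5484 0.1564 0.2569] yaw 0.191 tilt 0.0001 F [ 0.1  0.3 -6. ] w 0.0216
0.252 t11.72 [0.5484 0.1564 0.2519] yaw 0.191 tilt 0.0000 F [ 0.   0.3 -6.8] w 0.0217
0.248 t12.11 [0.5484 0.1564 0.2479] yaw 0.191 tilt 0.0001 F [-0.5  0.3 -6.2] w 0.0220
0.245 t12.46 [0.5484 0.1564 0.2449] yaw 0.191 tilt 0.0001 F [-0.2 -0.1 -6.2] w 0.0214
0.2435 t12.81 [0.5484 0.1564 0.2435] yaw 0.191 tilt 0.0000 F [-0.8 -0.5 -6.8] w 0.0217
```

No contact forces so far. Last small steps until the weight comes off.

```bash
python3 - <<'E'
from plant import bot
from h import *
A=R(.191);p=[.5484,.1564]
for z in(.243,.2425,.242,.2415,.241):
    bot.line_to(p+[z],A,.01);bot.hold(.15);o=st(bot,z)
    if o['ft_force'][2]>-1: print('contact');break
f=bot.grab_frame('scene');cv2.imwrite('pics/z3.png',cv2.resize(f['image'][190:310,270:410,::-1],None,fx=4,fy=4,interpolation=cv2.INTER_CUBIC))
E
```

```text
0.243 t13.21 [0.5484 0.1564 0.243 ] yaw 0.191 tilt 0.0000 F [ 1.3  0.1 -5.1] w 0.0220
0.2425 t13.61 [0.5484 0.1564 0.243 ] yaw 0.191 tilt 0.0002 F [-1.9 -0.3  0.1] w 0.0219
contact
```

View pics/z3.png

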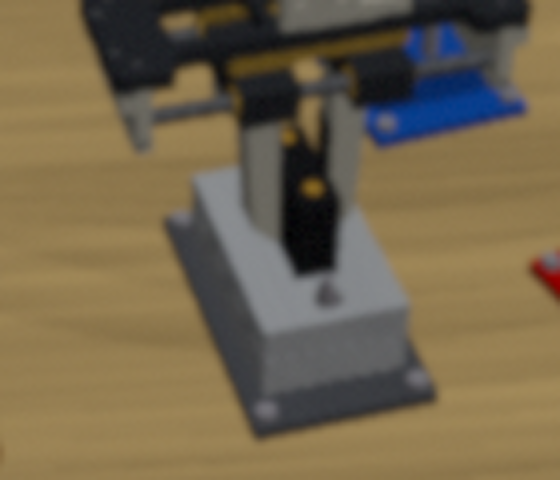

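The plate is seated on the block, with the near pin visible through its hole at (327,292) in the zoom, and contact came at the expected height. Releasing and retreating.

```bash
python3 - <<'E'
from plant import bot
from h import *
A=R(.191);p=[.5484,.1564]
bot.gripper_open();bot.hold(.2);st(bot,'open')
bot.line_to(p+[.36],A,.12);st(bot,'up')
bot.move_pose([.45,-.35,.40],R(-.3));bot.hold(.3);st(bot,'away')
for n in('top','scene'):
    f=bot.grab_frame(n);cv2.imwrite(f'pics/{n}4.png',f['image'][:,:,::-1]);P=cloud(f);z=P[...,2]
    near=(f['range_z']>0)&(np.hypot(P[...,0]-p[0],P[...,1]-p[1])<.1)
    for nm,lo,hi in(('flange',.005,.012),('plate',.042,.054),('handle',.085,.1)):
        m=near&(z>lo)&(z<hi)
        k,l,s,_=cv2.connectedComponentsWithStats(m.astype(np.uint8),connectivity=4);m=l==1+np.argmax(s[1:,4])
        print(n,nm,*rect(m,P))
E
```

```text
open t15.07 [0.5484 0.1564 0.2425] yaw 0.191 tilt 0.0000 F [-0.3  0.8 -0.7] w 0.0930
up t16.19 [0.5481 0.1563 0.3592] yaw 0.191 tilt 0.0019 F [ 0.3 -0.2 -1. ] w 0.0928
away t18.37 [ 0.4504 -0.3495  0.4   ] yaw -0.299 tilt 0.0002 F [0.9 0.3 0.7] w 0.0928
top flange [548.2 156.8] [160.3  90.5] 0.195 966 8.8
top plate [548.8 156.8] [120.4  70. ] 0.19 1510 48.7
top handle [548.6 156.9] [60.2 21.9] 0.197 328 93.7
scene flange [548.7 156.3] [162.4  90. ] 0.203 705 7.1
scene plate [548.7 157.7] [123.8  71.3] 0.192 1137 46.4
scene handle [549.6 157. ] [64. 22.] 0.189 280 91.4
```

View pics/top4.png

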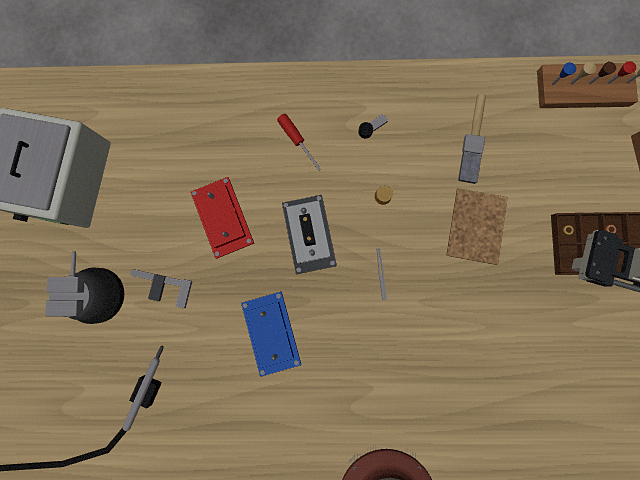

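The plate is home on the base at (309,232), and all the bystanders look unmoved (tweezers 381,273; tin 384,195). The robot is clear, so I'm handing in.

```bash
python3 -c "
from plant import bot
bot.hand_in()"
```

```text
the job is handed in; nothing more can be done
```

I gripped the top plate by its handle block, lifted it level and carried it over the grey lower half. I lowered it in small steps over the pins until its weight came off at the expected height, then let go, backed the arm away and handed in at about 18.5 s. `hand_in()` gives no verdict, so these are my own last checks:

- **Position:** plate and base centres agree within about 1 mm, measured from both cameras.
- **Alignment:** the long sides are parallel within about 0.01 rad.
- **Height:** the plate's top face measured 48.7 mm (top camera) and 46.4 mm (scene camera) against the 48 mm expected. That is within the calibration error, and the two cameras' constant offset was there from the first pictures.
- **Forces:** I saw no sideways force above about 2 N during the lowering.
- **Bystanders:** none had visibly moved in the final top picture. I compared them by eye and did not measure them.

No check failed. The top camera was blocked by the arm while the plate hung over the pins, so that alignment was confirmed by the scene camera only.

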